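Index the mug turntable to its next hole

TASK

Press the indexing plunger of the mug turntable in with the fingertips and, with it pressed, turn the table anticlockwise (seen from above) to the next hole, one sixth of a turn, no further. Then let the plunger spring fully back up so that its pin locks the table in that hole, and move clear. The mug stays standing in its nest and the other things on the bench stay where they are: lift nothing.

Things in the scene. Friction and masses are not known exactly. Their poses are not given: they have to be found in the camera images.
- index_base: Fixed foot: white, 180 mm across, with a flat aluminium ring 256 mm across (underside 40, top 46 mm above the bench) that has six 12 mm holes on a circle of 111 mm radius, 60 degrees apart. Origin on the turning axis at bench height, z up. With the table joint at 0 the plunger stands in the direction of this body's -x axis.
- index_table (a joint): Turn of the steel table (184 mm disc, top 62 mm above the bench) about the vertical axis, rad, growing anticlockwise seen from above. Starts at 0, locked by the pin in a hole (play about 0.02 rad); the next hole is at +1.047. About 1 N at the plunger turns it; it stays where it is left. The plunger rides on the table, at the end of a forked arm.
- plunger (a joint): How far the plunger is pressed straight down, m: 0 up, 0.014 bottom stop. Spring about 3 N to start, 9 N at the bottom. Its foot under the ring carries an 8 mm pin that stands up through the hole, 3 mm proud. Pressed over 0.010 the pin is clear and the table free. Let go between holes, the pin rides under the ring (about 0.009) and springs up by itself at a hole.
- plunger_pad (a point): Centre of the floor of the plunger's round black dished press pad, on its top surface; 150 mm from the turning axis, 91 mm above the bench when up. The dish is 53 mm across inside, 14 mm deep (62 mm outside, wall 4 mm): shut fingertips fit in, press on its floor and can push its rim sideways. Moves with table and plunger.
- mug: White ceramic mug, 82 mm across, 95 mm tall, handle reaching 73 mm from its axis towards its own +y. Stands loose in a shallow nest (86 mm inside, 9 mm deep) in the middle of the table, its top 157 mm above the bench, and turns with the table. Origin at the centre of its underside.
- spare_mug: Bystander: a mug of the same kind standing on the bench. Origin at the centre of its underside.
- tape_roll: Bystander: brown roll of tape lying flat, 90 mm across, 20 mm tall. Origin at the centre of its underside.
- jar: Bystander: closed jar, 64 mm across, 75 mm tall. Origin at the centre of its underside.
Not all that is in view belongs to the job. What is shaped like the mug but blue or purple is not meant.

How it is judged:
On the way, in this order (a step that is already met when the one before it is completed fails the run):
1. the plunger is pressed in at its starting hole (value of joint plunger above 0.0085 m and value of joint index_table below 0.2 rad), for 0.1 s.
2. the table is turned between the holes, the pin out (value of joint index_table above 0.4 rad and value of joint plunger above 0.006 m), for 0.1 s.
3. the pin is up in the next hole (value of joint plunger below 0.003 m and value of joint index_table between 0.99 and 1.1 rad), for 0.2 s.
At the end, for the whole second after the job is handed in: The table rests one hole on (joint between 0.99 and 1.10 rad), the plunger is fully up (within 2 mm), the mug stands in its nest (within 8 mm of the axis, upright within 0.1 rad), and the other three things are within 20 mm of where they stood (value of joint index_table between 0.99 and 1.1 rad and velocity of joint index_table between -0.05 and 0.05 rad/s and value of joint plunger below 0.002 m and horizontal distance between mug and index_base below 0.008 m and z of mug in the frame of index_base below 0.067 m and angle between mug's own z axis and vertical below 0.1 rad and distance of each of spare_mug, tape_roll, jar from where it was at the start of the episode below 0.02 m); the robot touches nothing.
It fails at once if the table is turned past the next hole (value of joint index_table above 1.3 rad).
It fails at once if the table is turned the wrong way (value of joint index_table below -0.25 rad).
It fails at once if the mug is lifted or tipped (z of mug in the frame of index_base above 0.074 m or angle between mug's own z axis and vertical above 0.25 rad).
It fails at once if a bystander is disturbed (distance of any of spare_mug, tape_roll, jar from where it was at the start of the episode above 0.03 m).
It also fails if it takes over 45 s, if anything falls off the work surface, if the arm or the gripper's body presses on something with over 40 N, if the wrist force passes 120 N, or if a joint passes its speed limit or range.

ROBOT

A 6-joint arm with a two-finger parallel gripper is mounted at the origin on the work surface. World frame = base frame: x ahead of the robot, y to its left, z up, the work surface at z = 0. Lengths are in m, angles in rad, forces in N, time in s.
With the tool pointing down it reaches from about 0.35 to 0.775 m from the base axis. Payload 5.5 kg.
Tool frame: the origin (TCP) lies between the finger pads; the fingertips stand 17 mm ahead of it and the grasp point (between the pads) lies 2 mm behind it (env.finger_overhang is the distance from the TCP to the fingertips, in m); z points along the fingers, y is the line along which they close (so a half turn about z gives the same grasp; the last joint's range is limited). The gripper opens to 85 mm and grips with 20 to 120 N. Pads are 22 mm wide; open, the fingers measure 114 mm over their backs; the gripper's body (76 mm by 85 mm) begins 54 mm behind the grasp point. The pads swing forward as they close: fully open they stand 13 mm farther back than shut.
Start: joints at [1.106, 0.313, 0.046, 1.304, 0, 1.431], TCP at [0.184, 0.545, 0.216] pointing down, gripper open.
Joint ranges: [-2.76, 2.76], [-0.86, 1.69], [-1.03, 1.26], [-2.2, 2.34], [-1.47, 1.5], [-3.14, 3.14]. Speed limits (rad/s): [2.57, 2.57, 3.14, 3.14, 3.14, 3.14].

INTERFACE

Orientations are given as a unit quaternion [w, x, y, z].
In Python, from workcell import env gives the robot as it stands. The module is installed in compiled form; this text tells all that it offers.
- The arm moves only by the shell command python3 -m pendant 'ROWS' [FORCE]. ROWS is JSON, a list of rows, each a list of 5 numbers: the gripper's target within -1 to 1 (fully open at 1, half-way at 0, shut at -1), then the shift along the tool's x, y, z in m, then the turn about the tool's z in rad. A call has 1 to 8 rows; each row shifts and turns the commanded pose from where the row before left it, along the tool's axes as they then stand; what a row does not reach is not made up. A row lasts 1/8 s, in which the tool goes at most 62.5 mm and 10.7 degrees, less where a joint would pass 70% of its speed; a pose out of reach is approached as far as the arm can. A call with a gripper value outside its range is refused whole. The fingers move at their own pace and stop on an object; FORCE is the grip in N (left out, the last holds). Time passes only in rows, so rows that do not move let the fingers close. It gives the time, the measured TCP pose, the force, the opening and the grip force at its end, in the units of the state.
- env.get_state(): the state, without advancing time (a new reading comes with each control period).
- env.read_camera(name): name is "scene" or "top"; returns the picture (400x640x3 uint8, red, green, blue); there is no depth.
- env.calibration(name): a dict with "K" (3x3 intrinsics, pixels), "distortion" ([k1, k2, p1, p2, k3] as OpenCV has them; the pictures are not rectified), "T" (4x4, takes a point from camera to world coordinates). Camera axes: x right, y down, z forward; pixel columns grow to the right and rows downward; lengths in m; the calibration is good to about 2 mm. A picture is of the moment at which its call begins. calibration takes no time and is no camera call.
- env.hand_in(): hands the job in; it is judged then, once.
Trained networks look in the newest picture that a camera, given by its name, has taken for a name from the list of things; names that differ only in an ending like _2 or _b are one class to them, and where a whole thing is asked for, a point or a joint stands for the part that bears it (a point fixed in the world has none). Each returns a list of dicts, best first, with "score" (0 to 1); they miss things now and then, are a little off and sometimes report something else, mostly with a low value. They report only what shows in the picture. A call takes as long as a camera call. They do not tell look-alikes from the thing itself.
- env.recognise(camera, label): "centre" ([column, row] in pixels, amid what is visible of it).
The state is a dict: "clock": time; "joint_pos": joint angles; "qvel": joint speeds; "tau": joint torques, N m; "tcp_pos": TCP position; "orientation": TCP orientation; "wrist_force": force on the tool from outside, world axes, zero at the start; "ft_torque": the same for the moment, N m; "finger_gap": finger opening in m; "grip_force": force on a finger pad.
Only numpy, scipy, OpenCV 4.12 (cv2) and the standard library are available. Lean on these libraries where they do the work, as an engineer would, in place of code of your own. Each camera call takes 0.05 s, during which the arm holds its last target. There are 200 camera calls.

## Working session

There is one attempt and no reset: what is moved stays moved. The work goes in short steps, Python scripts to look and compute and a shell command to move; the robot and the scene stay as the last step left them, time stands still between calls to the robot, and variables do not carry over. Pictures are saved under pics/ and viewed, at most 10 in all, crops included, and the job is handed in when it is done.

```bash
mkdir -p pics; cat > h.py <<'E'
from workcell import env
import numpy as np, cv2
def ray(cam,px):
    c=env.calibration(cam);K=np.array(c["K"]);T=np.array(c["T"])
    u=cv2.undistortPoints(np.array([[px]],float),K,np.array(c["distortion"]))[0,0]
    return T[:3,3],T[:3,:3]@np.array([u[0],u[1],1])
def onz(cam,px,z):
    o,d=ray(cam,px);return o+d*(z-o[2])/d[2]
def proj(cam,p):
    c=env.calibration(cam);T=np.linalg.inv(np.array(c["T"]))
    return cv2.projectPoints(np.array([p],float),cv2.Rodrigues(T[:3,:3])[0],T[:3,3],np.array(c["K"]),np.array(c["distortion"]))[0].ravel()
E
python3 - <<'E'
from h import *
for cam in("top","scene"):
    im=env.read_camera(cam);cv2.imwrite(f"pics/{cam}0.png",im[:,:,::-1])
    for l,z in(("index_base",.046),("plunger_pad",.091),("mug",.11),("spare_mug",.05),("tape_roll",.02),("jar",.075)):
        for r in env.recognise(cam,l)[:3]:
            print(cam,l,round(r["score"],2),np.round(r["centre"]),onz(cam,r["centre"],z).round(3))
s=env.get_state();print(s)
E
```

```text
top index_base 0.92 [330. 159.] [ 0.621 -0.022  0.046]
top plunger_pad 0.78 [303. 193.] [0.522 0.048 0.091]
top mug 0.95 [233. 126.] [0.699 0.226 0.11 ]
top mug 0.82 [432. 203.] [ 0.486 -0.272  0.11 ]
top mug 0.78 [334. 142.] [ 0.649 -0.034  0.11 ]
top spare_mug 0.65 [436. 264.] [ 0.334 -0.286  0.05 ]
top tape_roll 0.93 [479. 170.] [ 0.582 -0.427  0.02 ]
top jar 0.59 [162. 208.] [0.498 0.417 0.075]
scene index_base 0.64 [308. 246.] [0.654 0.001 0.046]
scene index_base 0.43 [473. 220.] [0.515 0.429 0.046]
scene plunger_pad 0.68 [334. 197.] [0.52  0.054 0.091]
scene mug 0.83 [295. 154.] [ 0.393 -0.074  0.11 ]
scene mug 0.83 [406. 277.] [0.743 0.241 0.11 ]
scene mug 0.72 [215. 188.] [ 0.544 -0.264  0.11 ]
scene spare_mug 0.97 [237. 151.] [ 0.341 -0.271  0.05 ]
scene tape_roll 0.96 [154. 218.] [ 0.601 -0.445  0.02 ]
scene jar 0.52 [162. 231.] [ 0.675 -0.373  0.075]
{'clock': 0.7, 'joint_pos': array([ 1.10638611e+00,  3.13139815e-01,  4.61126872e-02,  1.30360929e+00,
       -1.57925507e-06,  1.43118991e+00]), 'qvel': array([ 0.00114799,  0.00081128, -0.00124705,  0.00213571, -0.00032424,
       -0.00020885]), 'tau': array([-4.37895424e-04, -4.80296516e+01,  2.98744404e+01, -1.19407114e-04,
       -5.43440774e-05, -1.17491894e-05]), 'tcp_pos': array([0.18352928, 0.54497178, 0.21576265]), 'orientation': array([2.45359691e-05, 1.61688965e-01, 9.86841767e-01, 7.61027599e-05]), 'wrist_force': array([-0.24618974, -0.3297958 ,  0.93141584]), 'ft_torque': array([ 0.0212646 ,  0.02075156, -0.01824369]), 'grip_force': 0.0, 'finger_gap': 0.08530012291128825}
```

View pics/top0.png

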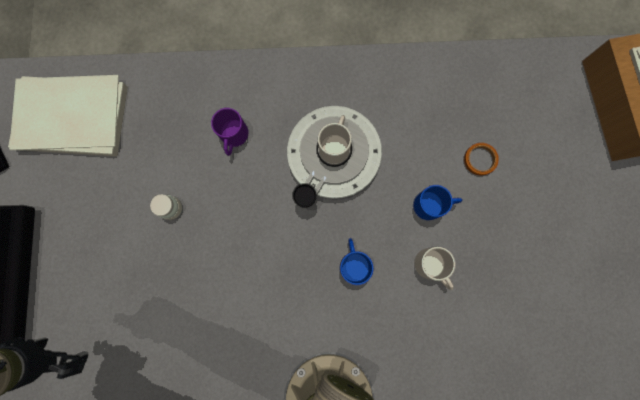

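View pics/scene0.png

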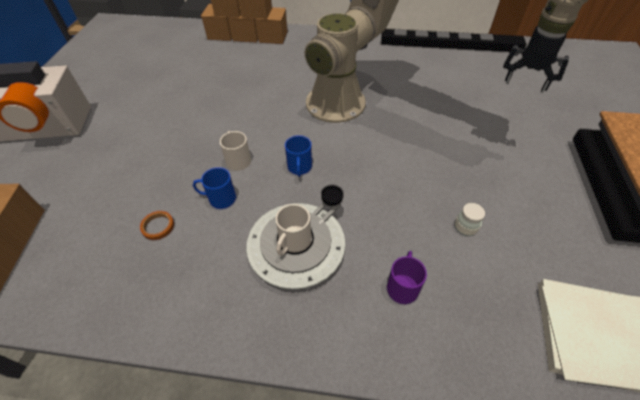

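Top picture: the ring is centred near (334,152), with the white mug in it at (334,142) and the black pad at (304,195). Scene picture: pad at (332,195), ring near (296,245). 

Mug candidates in the top picture:
- white on the table (334,142)
- white on the bench (436,264)
- blue (433,203) and blue (355,267)
- purple (228,124)

The white one in the nest is the mug, and the one on the bench is spare_mug. The only pad is the black one. Next I'll refine and confirm in a crop.

```bash
python3 - <<'E'
from h import *
from scipy.optimize import least_squares
ims={c:env.read_camera(c) for c in("top","scene")}
def blob(m,near):
    n,l,s,c=cv2.connectedComponentsWithStats(m.astype(np.uint8))
    i=min((i for i in range(1,n) if s[i,4]>60),key=lambda i:np.hypot(*(c[i]-near)));return l==i,c[i],s[i]
# ring: outer contour of bright blob, lifted on z=.046
im=ims["top"];hsv=cv2.cvtColor(im,cv2.COLOR_RGB2HSV)
m,c,s=blob((hsv[...,2]>150)&(hsv[...,1]<60),(334,152));print("ring",c,s)
ctr=max(cv2.findContours(m.astype(np.uint8),0,1)[0],key=len)[:,0]
P=np.array([onz("top",p,.046)[:2] for p in ctr.astype(float)])
f=least_squares(lambda q:np.hypot(*(P-q).T)-.128,P.mean(0),loss="soft_l1",f_scale=.002);C=f.x
print("axis",C,np.median(abs(f.fun)))
for cam,near in(("top",(304,195)),("scene",(332,195))):
    g=ims[cam].max(2);m,c,s=blob(g<45,near);print(cam,"pad",c,s)
    b=onz(cam,c,.098)
    print(b,"r",np.hypot(*(b[:2]-C)),np.degrees(np.arctan2(*(b[:2]-C)[::-1])))
cr=cv2.resize(ims["top"][90:230,260:400],(560,560),interpolation=2);cr2=cv2.resize(ims["scene"][160:300,230:370],(560,560),interpolation=2)
cv2.imwrite("pics/crop1.png",cv2.resize(np.hstack([cr,cr2]),(800,400))[:,:,::-1])
for l in("jar","spare_mug","tape_roll"):print(l)
E
```

```text
ring [335.14527239 148.86756418] [ 287  106   94   91 3194]
axis [ 0.64098532 -0.03236036] 0.030085016994379696
top pad [304.28668172 195.45823928] [293 184  24  24 443]
[0.51508801 0.04522611 0.098     ] r 0.1478843826051821 148.3558057275283
scene pad [331.66959064 195.37426901] [322 186  21  20 342]
[0.52153738 0.04770037 0.098     ] r 0.14379683689651077 146.16778492488436
jar
spare_mug
tape_roll
```

View pics/crop1.png

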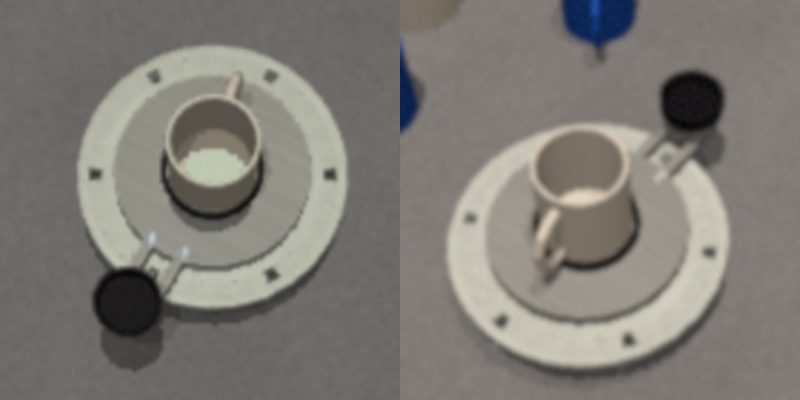

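The crop confirms the black dished pad at the fork's end, beside the ring (top camera 304,195), and the white mug in its nest with its handle pointing away. Five holes are visible, so I'll fit the axis from those.

```bash
python3 - <<'E'
from h import *
from scipy.optimize import least_squares
def fit(cam,H):
    P=np.array([onz(cam,h,.046)[:2] for h in H])
    def res(q):
        r=[]
        for p in P:
            d=p-q[:2];a=np.arctan2(d[1],d[0])-q[2];k=np.round(a/(np.pi/3))*np.pi/3+q[2]
            r+=list(d-.111*np.array([np.cos(k),np.sin(k)]))
        return r
    f=least_squares(res,[.642,-.032,np.radians(147)]);print(cam,f.x[:2],np.degrees(f.x[2]),np.abs(f.fun).max());return f.x
t=fit("top",[(260+x/2.857,90+y/2.857) for x,y in((154,76),(270,76),(95,174),(330,174),(272,274))])
s=fit("scene",[(230+(x-400)/2.857,160+y/2.857) for x,y in((470,217),(708,252),(502,320),(629,340))])
q=(t+s)/2;C=q[:2]
S=env.get_state();x0=S["tcp_pos"]
for th in np.arange(0,61,10):
    a=q[2]+np.radians(th);p=C+.15*np.array([np.cos(a),np.sin(a)]);print(th,p.round(4))
    if th in(0,): print(proj("top",[*p,.098]),proj("scene",[*p,.098]))
from scipy.spatial.transform import Rotation as R
o=S["orientation"];M=R.from_quat([o[1],o[2],o[3],o[0]]).as_matrix();print(M.round(3))
for cam,px in(("top",(355,267)),("top",(435,203))):print(onz(cam,px,.08))
E
```

```text
top [ 0.64246619 -0.0350241 ] 148.1740345199227 0.0003496212076099232
scene [ 0.64562963 -0.03066495] 147.87337883301976 0.001228593351346438
0 [0.5168 0.0466]
[303.73435464 194.80336122] [331.4610197  193.96532941]
10 [0.5049 0.0233]
20 [ 0.4973 -0.0017]
30 [ 0.4941 -0.0277]
40 [ 0.4955 -0.0538]
50 [ 0.5014 -0.0793]
60 [ 0.5116 -0.1033]
[[-0.948  0.319  0.   ]
 [ 0.319  0.948  0.   ]
 [-0.     0.    -1.   ]]
[ 0.33313138 -0.07681501  0.08      ]
[ 0.48831821 -0.28636456  0.08      ]
```

```bash
python3 -m pendant '[[-1,-0.04,-0.031,0,0],[-1,-0.04,-0.031,0,0],[-1,-0.04,-0.031,0,0],[-1,-0.04,-0.031,0,0],[-1,-0.04,-0.031,0,0],[-1,-0.04,-0.031,0,0],[-1,-0.04,-0.031,0,0],[-1,-0.04,-0.031,0,0]]' 20; python3 -m pendant '[[-1,-0.04,-0.031,0,0],[-1,-0.04,-0.031,0,0],[-1,-0.04,-0.031,0,0],[-1,-0.035,-0.026,0,0],[-1,0,0,0,0],[-1,0,0,0,0]]'
```

```text
clock: 1.8
tcp_pos: [0.4085, 0.2064, 0.216]
orientation: [0.0, 0.162, 0.987, 0.0]
wrist_force: [0.7, 0.7, -0.1]
finger_gap: 0.0001
grip_force: 0.0
clock: 2.55
tcp_pos: [0.5161, 0.0458, 0.2155]
orientation: [-0.0, 0.162, 0.987, 0.0]
wrist_force: [-0.1, 0.4, 0.6]
finger_gap: -0.0001
grip_force: 0.0
```

```bash
python3 -m pendant '[[-1,0,0,0.04,0],[-1,0,0,0.04,0],[-1,0,0,0.01,0],[-1,0,0,0,0],[-1,0,0,0,0]]'; python3 - <<'E'
from h import *
a=env.read_camera("top")[150:230,255:355];b=env.read_camera("scene")[150:230,285:385]
cv2.imwrite("pics/c2.png",cv2.resize(np.hstack([a,b]),(800,320),interpolation=2)[:,:,::-1])
E
```

```text
clock: 3.18
tcp_pos: [0.5177, 0.0459, 0.1275]
orientation: [0.001, 0.161, 0.987, 0.0]
wrist_force: [0.3, -0.6, 0.1]
finger_gap: 0.0
grip_force: 0.0
```

View pics/c2.png

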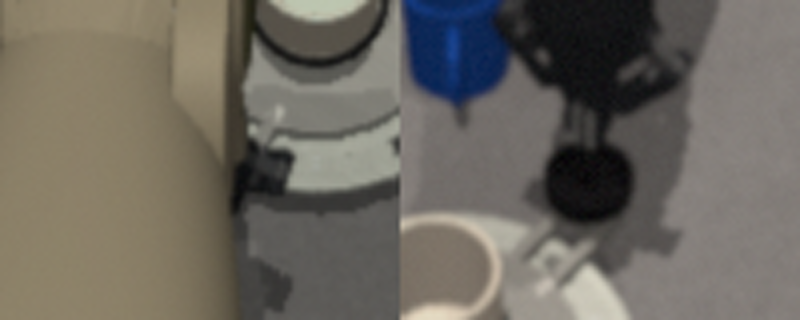

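The scene crop shows the shut fingertips centred over the dish (about 588,175 in the crop); the arm hides the top view. Lowering.

```bash
python3 -m pendant '[[-1,0,0,0.01,0],[-1,0,0,0.008,0],[-1,0,0,0,0],[-1,0,0,0,0]]'; python3 -m pendant '[[-1,0,0,0.006,0],[-1,0,0,0.006,0],[-1,0,0,0.0015,0],[-1,0,0,0,0],[-1,0,0,0,0]]'
```

```text
clock: 3.78
tcp_pos: [0.5165, 0.0456, 0.1075]
orientation: [-0.0, 0.162, 0.987, 0.0]
wrist_force: [1.3, -0.1, 0.2]
finger_gap: -0.0004
grip_force: 0.0
clock: 4.4
tcp_pos: [0.5167, 0.0456, 0.0943]
orientation: [0.0, 0.162, 0.987, 0.0]
wrist_force: [0.4, -0.4, -0.2]
finger_gap: -0.0001
grip_force: 0.0
```

```bash
python3 - <<'E'
from h import *
print(env.finger_overhang,env.get_state()["wrist_force"],env.get_state()["tcp_pos"])
b=env.read_camera("scene")
p=env.get_state()["tcp_pos"];print(proj("scene",[p[0],p[1],.091]),proj("scene",p))
cv2.imwrite("pics/c3.png",cv2.resize(b[140:240,270:390],(720,600),interpolation=2)[:,:,::-1])
E
```

```text
0.017 [ 0.38954218 -0.43558377 -0.19519724] [0.5167058  0.04558746 0.09431317]
[331.06184111 195.55049448] [331.07573717 194.75997824]
```

View pics/c3.png

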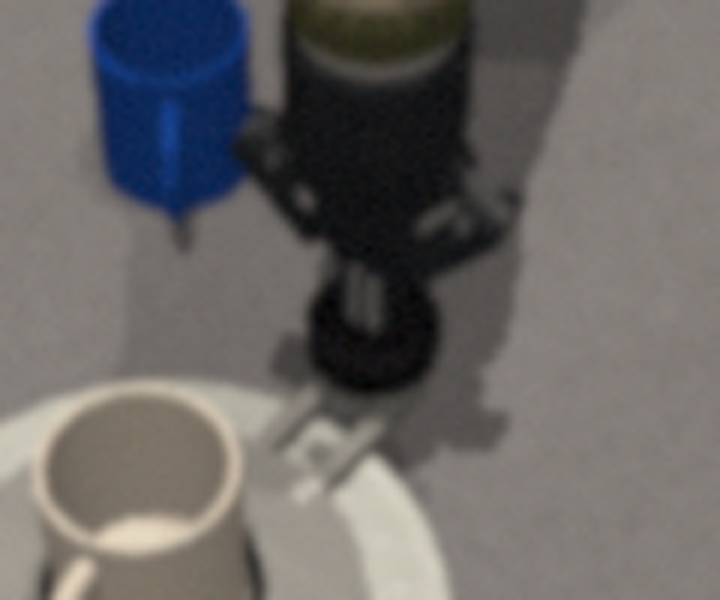

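The fingertips are inside the dish (crop 365,325), but the pad hasn't sunk and there is no force. I'll keep going down in small steps and watch the force.

```bash
for i in 1; do python3 -m pendant '[[-1,0,0,0.004,0],[-1,0,0,0,0]]'; python3 -m pendant '[[-1,0,0,0.004,0],[-1,0,0,0,0]]'; done
```

```text
clock: 4.7
tcp_pos: [0.5163, 0.0456, 0.0898]
orientation: [-0.0, 0.162, 0.987, 0.0]
wrist_force: [-0.6, 0.5, 0.7]
finger_gap: 0.0
grip_force: 0.0
clock: 4.95
tcp_pos: [0.5162, 0.0456, 0.0858]
orientation: [-0.0, 0.162, 0.987, -0.0]
wrist_force: [1.2, -0.8, -0.1]
finger_gap: -0.0002
grip_force: 0.0
```

```bash
python3 - <<'E'
from h import *
b=env.read_camera("scene");t=env.read_camera("top")
p=env.get_state();print(p["tau"].round(2),p["tcp_pos"])
x=np.hstack([cv2.resize(b[150:230,290:370],(400,400),interpolation=2),cv2.resize(t[150:230,280:360],(400,400),interpolation=2)]).astype(float)
cv2.imwrite("pics/c4.png",(255*(x/255)**.5).astype(np.uint8)[:,:,::-1])
E
```

```text
[  0.   -43.17  26.72   0.    -0.     0.  ] [0.51650677 0.04560038 0.08609167]
```

View pics/c4.png

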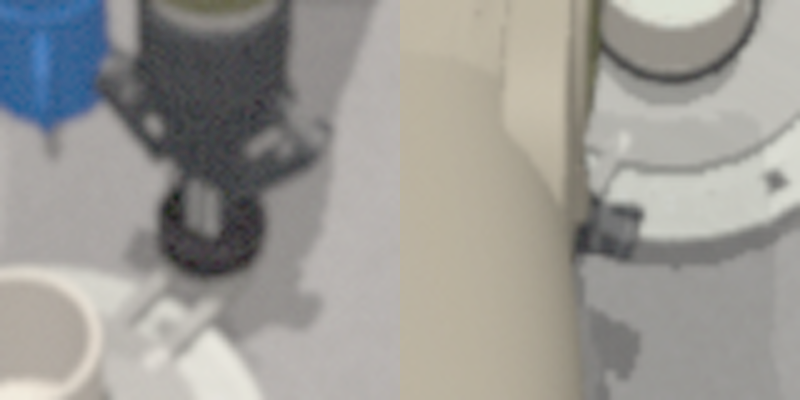

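In the brightened crop the fingers are inside the dish (208,235). I'll measure numerically whether the pad has gone down: its bottom edge against the first picture, and joint torques.

```bash
python3 - <<'E'
from h import *
a=cv2.imread("pics/scene0.png")[:,:,::-1].max(2).astype(float);b=env.read_camera("scene").max(2).astype(float)
for c in(326,329,332,335,338):
    print(c,"before",a[192:212,c].astype(int)); print("   now   ",b[192:212,c].astype(int))
for z in(.105,.091):
  C0=np.array([.517,.046,z])
  print(z,[proj("scene",C0+[.031*s,0,0]).round(1).tolist() for s in(-1,1)])
  print(z-.014,[proj("scene",C0+[.031*s,0,-.014]).round(1).tolist() for s in(-1,1)])
E
python3 -m pendant '[[-1,0,0,0,0],[-1,0,0,0,0]]'
```

```text
326 before [ 22  20  24  24  25  26  25  18  21  16   9  21  36  58  71  78  75  75
  95 128]
   now    [ 21  21  17  17  19  19  20  20  13  13  12  18  37  59  71  77  74  76
  96 130]
329 before [ 26  24  20  25  24  23  25  24  26  20  11  14  16  32  57  70  73  73
  93 121]
   now    [ 60  61  58  45  32  19  21  21  18  20  16   8  15  33  58  71  73  75
  96 118]
332 before [ 24  22  22  20  21  24  22  22  26  27  15  14  14  31  53  70  78  94
 116 128]
   now    [ 67  68  68  72  58  35  25  18  22  20  16  17  15  33  54  70  78  97
 119 130]
335 before [24 24 24 20 25 25 26 24 23 21 20 10 19 42 66 76 76 73 76 77]
   now    [21 21 17 16 17 12 17 18 22 15 18 16 21 45 66 78 78 76 78 79]
338 before [20 22 25 23 21 22 24 21 23 17 12 28 48 65 71 74 78 82 85 85]
   now    [15 16 18 15 17 15 11 18 18 18 15 24 47 64 72 72 77 83 86 86]
0.105 [[332.6, 183.5], [329.9, 201.5]]
0.091 [[332.5, 186.9], [329.8, 204.7]]
0.091 [[332.5, 186.9], [329.8, 204.7]]
0.077 [[332.4, 190.1], [329.8, 207.9]]
clock: 5.35
tcp_pos: [0.5166, 0.0456, 0.0863]
orientation: [0.0, 0.162, 0.987, 0.0]
wrist_force: [0.2, 0.2, 0.0]
finger_gap: 0.0001
grip_force: 0.0
```

The pad hasn't moved and there is no force, so the true fingertips must be higher than computed. Continuing down in guarded steps.

```bash
python3 -m pendant '[[-1,0,0,0.003,0],[-1,0,0,0,0]]' | grep -E 'tcp|wrist'; python3 -m pendant '[[-1,0,0,0.003,0],[-1,0,0,0,0]]'| grep -E 'tcp|wrist'; python3 -m pendant '[[-1,0,0,0.003,0],[-1,0,0,0,0]]'| grep -E 'tcp|wrist'
```

```text
tcp_pos: [0.5163, 0.0456, 0.0829]
wrist_force: [-0.3, -0.2, 0.0]
tcp_pos: [0.5163, 0.0456, 0.0799]
wrist_force: [0.1, 0.1, 0.1]
tcp_pos: [0.5164, 0.0456, 0.0769]
wrist_force: [-0.1, 0.3, -0.3]
```

```bash
python3 - <<'E'
from h import *
b=env.read_camera("scene")
g=b.max(2)
for c in(326,328,330,332,334,338): print(c,g[184:212,c])
x=cv2.resize(b[130:220,280:380],(800,600)[:2] if 0 else (660,594),interpolation=cv2.INTER_CUBIC).astype(float)
cv2.imwrite("pics/c5.png",(255*np.clip(x/160,0,1)**.45).astype(np.uint8)[:,:,::-1])
p=env.get_state()["tcp_pos"]
for dz in(.06,.03,0,-.017): print(dz,proj("scene",p+[.011,0,dz]).round(1))
E
```

```text
326 [ 22  21  24  18  19  15  19  20  20  22  21  24  20  21  20  23  18  11
   7  19  35  58  71  74  73  75  97 129]
328 [ 21  18  18  26  37  50  58  58  57  58  58  57  51  40  27  22  20  20
  12  11  18  45  62  75  76  72  76 101]
330 [ 19  22  21  25  30  42  49  55  57  57  56  58  56  53  42  29  22  18
  19  12  18  30  51  68  74  88 114 134]
332 [ 18  22  20  18  23  30  48  60  65  63  64  63  67  67  57  40  28  20
  14  12  12  34  57  69  79  96 117 130]
334 [21 20 18 20 22 20 24 26 30 27 27 27 24 25 23 22 17 20 14  8 20 38 65 76
 78 84 89 87]
338 [24 20 26 21 22 19 23 19 16 17 16 17 18 17 12 19 15 11 20 29 49 65 74 74
 79 83 84 86]
0.06 [330.8 187.6]
0.03 [330.7 194.9]
0 [330.6 201.9]
-0.017 [330.5 205.7]
```

View pics/c5.png

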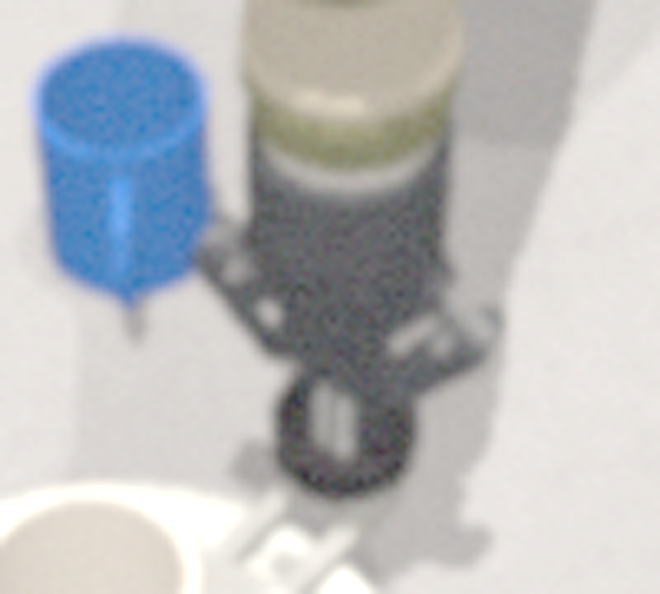

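The visible tip ends at row 198.5, which puts the real fingertip near 0.09 m, right at the dish floor. So the reported height reads about 30 mm low. Continuing guarded.

```bash
python3 -m pendant '[[-1,0,0,0.003,0],[-1,0,0,0,0]]' | grep -E 'tcp|wrist'; python3 -m pendant '[[-1,0,0,0.003,0],[-1,0,0,0,0]]'| grep -E 'tcp|wrist'; python3 -m pendant '[[-1,0,0,0.003,0],[-1,0,0,0,0]]'| grep -E 'tcp|wrist'
```

```text
tcp_pos: [0.5169, 0.0456, 0.0744]
wrist_force: [-0.3, 0.5, 3.0]
tcp_pos: [0.5169, 0.0456, 0.0714]
wrist_force: [1.1, -0.1, 4.7]
tcp_pos: [0.5169, 0.0456, 0.0685]
wrist_force: [-1.1, 1.0, 6.0]
```

Contact at a reading of 0.0755, with the spring force rising. Press to about 12.5 mm.

```bash
python3 -m pendant '[[-1,0,0,0.003,0],[-1,0,0,0.003,0],[-1,0,0,0,0],[-1,0,0,0,0]]' | grep -E 'tcp|wrist'; python3 -m pendant '[[-1,0.002,-0.013,0,0],[-1,0.002,-0.013,0,0],[-1,0,-0.013,0,0],[-1,-0.001,-0.013,0,0],[-1,0,0,0,0]]'
```

```text
tcp_pos: [0.517, 0.0457, 0.063]
wrist_force: [-1.3, 0.5, 8.5]
clock: 8.02
tcp_pos: [0.4981, -0.0038, 0.0632]
orientation: [0.001, 0.162, 0.987, -0.0]
wrist_force: [-0.2, -0.5, 7.7]
finger_gap: 0.0002
grip_force: 4.2
```

```bash
python3 -m pendant '[[-1,-0.002,-0.013,0,0],[-1,-0.003,-0.013,0,0],[-1,-0.004,-0.012,0,0],[-1,-0.005,-0.012,0,0],[-1,0,0,0,0]]'; python3 - <<'E'
from h import *
b=env.read_camera("scene")
C=np.array([.644,-.033])
p=env.get_state()["tcp_pos"][:2]-C;print(np.hypot(*p),np.degrees(np.arctan2(p[1],p[0]))%360-148)
cv2.imwrite("pics/c6.png",(255*np.clip(cv2.resize(b[130:290,230:390],(560,560),interpolation=2)/200,0,1)**.5).astype(np.uint8)[:,:,::-1])
E
```

```text
clock: 8.65
tcp_pos: [0.4962, -0.056, 0.0634]
orientation: [0.002, 0.162, 0.987, -0.0]
wrist_force: [0.5, -0.6, 7.7]
finger_gap: -0.0001
grip_force: 4.1
0.1495720587188862 40.73013907691245
```

View pics/c6.png

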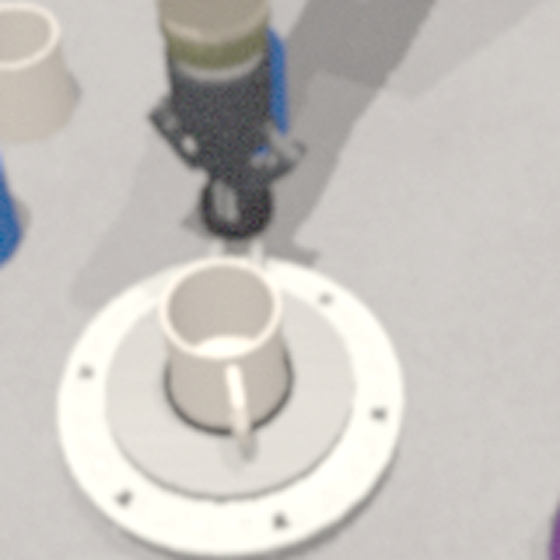

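The table has turned along with the pad, now at (237,207) in the crop, and the fingers (225,200) lead in the dish by about 9 mm. The mug is still standing in its nest. Now I ease up so the pin rides under the ring, then push the rim slowly on to the hole.

```bash
python3 -m pendant '[[-1,0,0,-0.004,0],[-1,0,0,-0.004,0],[-1,0,0,0,0]]' | grep -E 'tcp|wrist'; python3 -m pendant '[[-1,-0.005,-0.008,0,0],[-1,-0.005,-0.007,0,0],[-1,-0.005,-0.007,0,0],[-1,-0.005,-0.006,0,0],[-1,0,0,0,0]]'| grep -E 'tcp|wrist';python3 -m pendant '[[-1,-0.003,-0.003,0,0],[-1,-0.003,-0.003,0,0],[-1,0,0,0,0]]'| grep -E 'tcp|wrist'
```

```text
tcp_pos: [0.4941, -0.0545, 0.0699]
wrist_force: [-0.4, -0.1, 0.4]
tcp_pos: [0.5047, -0.0883, 0.0697]
wrist_force: [0.7, 0.5, 0.5]
tcp_pos: [0.5086, -0.096, 0.0703]
wrist_force: [0.2, 0.5, -0.2]
```

```bash
for k in 1; do python3 -m pendant '[[-1,-0.002,-0.002,0,0],[-1,0,0,0,0]]'| grep -E 'tcp|wrist';python3 -m pendant '[[-1,-0.002,-0.002,0,0],[-1,0,0,0,0]]'| grep -E 'tcp|wrist';python3 -m pendant '[[-1,-0.002,-0.002,0,0],[-1,0,0,0,0]]'| grep -E 'tcp|wrist'; done
```

```text
tcp_pos: [0.5098, -0.098, 0.0703]
wrist_force: [0.7, 0.6, 0.1]
tcp_pos: [0.5112, -0.1006, 0.0703]
wrist_force: [-0.8, 2.4, 0.4]
tcp_pos: [0.5125, -0.1031, 0.0703]
wrist_force: [0.8, 1.7, -0.6]
```

```bash
python3 -m pendant '[[-1,-0.002,-0.002,0,0],[-1,0,0,0,0]]'| grep -E 'tcp|wrist';python3 -m pendant '[[-1,-0.002,-0.002,0,0],[-1,0,0,0,0]]'| grep -E 'tcp|wrist'; python3 -m pendant '[[-1,-0.002,-0.001,0,0],[-1,0,0,0,0]]'| grep -E 'tcp|wrist'
```

```text
tcp_pos: [0.5138, -0.1057, 0.0703]
wrist_force: [0.6, 1.8, -0.0]
tcp_pos: [0.5153, -0.1092, 0.0707]
wrist_force: [0.2, -1.1, 4.7]
tcp_pos: [0.5163, -0.1106, 0.0708]
wrist_force: [-1.4, -1.8, 4.6]
```

The upward force jumped to 4.7 N, so the pin has sprung up into the hole. Raise slowly, then clear, and check.

```bash
python3 -m pendant '[[-1,0,0,-0.003,0],[-1,0,0,-0.004,0],[-1,0,0,0,0],[-1,0,0,0,0],[-1,0,0,0,0]]'| grep -E 'tcp|wrist'; python3 -m pendant '[[-1,0,0,-0.015,0],[-1,0,0,-0.03,0],[-1,0,0,-0.03,0],[-1,0,0,-0.03,0],[-1,0.03,0,-0.03,0],[-1,0.05,0.02,0,0],[-1,0.05,0.02,0,0],[-1,0,0,0,0]]'| grep -E 'tcp|wrist'
python3 - <<'E'
from h import *
b=env.read_camera("scene");t=env.read_camera("top")
for cam in("top","scene"):
    for l,z in(("plunger_pad",.098),("spare_mug",.05),("tape_roll",.02),("jar",.075)):
        for r in env.recognise(cam,l)[:1]:
            q=onz(cam,r["centre"],z);d=q[:2]-[.644,-.033];print(cam,l,np.round(r["centre"]),q.round(3),np.hypot(*d).round(3),np.degrees(np.arctan2(d[1],d[0]))%360-148)
x=np.hstack([cv2.resize(b[130:290,230:390],(400,400),interpolation=2),cv2.resize(t[80:240,260:420],(400,400),interpolation=2)])
cv2.imwrite("pics/c7.png",(255*np.clip(x/200,0,1)**.6).astype(np.uint8)[:,:,::-1])
E
```

```text
tcp_pos: [0.5158, -0.1091, 0.0768]
wrist_force: [0.3, -0.1, -0.7]
tcp_pos: [0.4027, -0.028, 0.2133]
wrist_force: [-0.1, -0.0, -0.0]
top spare_mug [437. 264.] [ 0.333 -0.287  0.05 ] 0.401 71.29791154447076
top tape_roll [484. 147.] [ 0.646 -0.444  0.02 ] 0.411 122.31142914525344
top jar [163. 207.] [0.5   0.415 0.075] 0.471 -40.13868402771111
scene plunger_pad [276. 191.] [ 0.525 -0.102  0.098] 0.138 61.99691068866886
scene spare_mug [237. 150.] [ 0.339 -0.272  0.05 ] 0.388 69.99522600838932
scene tape_roll [157. 218.] [ 0.6   -0.436  0.02 ] 0.406 115.80183216575938
```

View pics/c7.png

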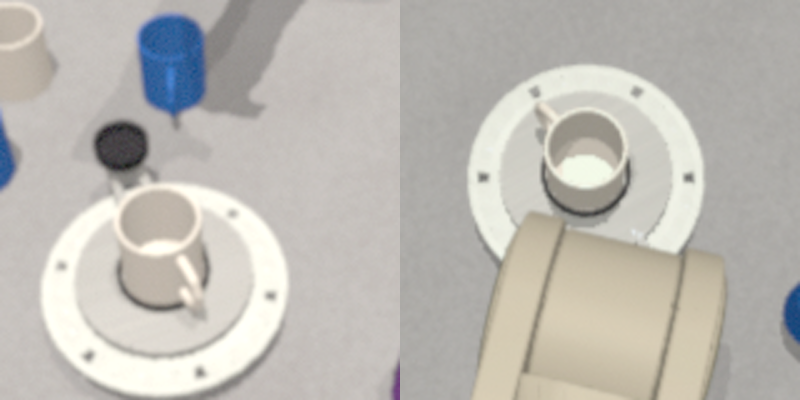

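The mug stands in the nest and the pad is at (121,147) in the left crop, one hole on. One numeric check of pad height and angle, then hand in.

```bash
python3 - <<'E'
from h import *
g=env.read_camera("scene").max(2)
n,l,s,c=cv2.connectedComponentsWithStats((g<45).astype(np.uint8))
i=min((i for i in range(1,n) if s[i,4]>60),key=lambda i:np.hypot(*(c[i]-[278,189])));print(c[i],s[i])
for th in(57,60,63):
    a=np.radians(148+th);q=np.array([.644,-.033])+.15*np.array([np.cos(a),np.sin(a)])
    print(th,[(z,proj("scene",[*q,z]).round(1).tolist()) for z in(.098,.089)])
print("start was 331.67,195.37 vs predicted 331.46,193.97")
E
```

```text
[278.09850746 188.32537313] [268 179  21  20 335]
57 [(0.098, [279.6, 186.4]), (0.089, [279.9, 188.5])]
60 [(0.098, [276.8, 187.1]), (0.089, [277.2, 189.2])]
63 [(0.098, [274.1, 188.0]), (0.089, [274.4, 190.1])]
start was 331.67,195.37 vs predicted 331.46,193.97
```

```bash
python3 -c "
from workcell import env
print(env.hand_in())"
```

```text
the job is handed in; nothing more can be done
None
```

I pressed the plunger, turned the table one hole anticlockwise and let the pin spring up to lock it, then handed in with the arm clear; the last pictures put the table at about 59° with the plunger fully up and the mug standing in its nest, but hand-in returned no verdict, and I didn't re-check one odd top-camera tape-roll reading (64 mm off, while the scene camera had it unmoved).

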